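# Isolate a benchtop centrifuge and hold its front up on a lever jack

### The job

Turn the red handle of the power isolator a quarter turn clockwise to off, then set the small red lever jack flat on the bench with its saddle centred under the orange-marked lift point of the centrifuge's front lug. Give the jack's pump handle one full stroke down as a test lift, let the handle come all the way back up so that the centrifuge settles on its feet, then press it fully down again and finish while still holding the handle down, the front of the centrifuge held up by the jack alone and not touched by the robot. Leave the tube rack, the specimen pot and the wash bottle where they stand.

Things in the scene. Friction and masses are not known exactly. Their poses are not given: they have to be found in the camera images.
- isolator (a joint): The isolator's red rotary handle: 0 = on (bar along the box's x axis), 1.57 = off; it grows as the handle turns clockwise seen from above. Sprung detents at both ends: past half way (0.79) it snaps on to the nearer end by itself; the turn takes up to about 0.2 N m.
- isolator_grip (a point): Centre of the red handle bar (72 long, 16 wide, 34 mm high), on its vertical turning axis, 90 mm over the bench; the bar runs along this point's x axis and turns with it. It stands on a fixed grey box 90 x 90 x 60 mm with a yellow top plate; the bar's underside is 13 mm above the box.
- jack: Loose lever jack, 0.83 kg with saddle and handle. Origin: centre of its carrying block at the underside of the base. x runs towards the saddle, z up. Red base plate 230 x 85 x 10 mm (x from -125 to +105 mm). The handle's pivot is at (-28, 0, 45) mm.
- jack_grip (a point): Point on the jack's upright dark steel carrying block (45 mm along the jack's x, 24 mm wide across, its top 74 mm over the base's underside), 55 mm above the underside, straight above the jack's origin and within about 10 mm of its centre of mass; same axes as the jack. Grasp the block across its 24 mm width from above.
- saddle_top (a point): Centre of the top of the jack's black rubber-faced saddle (disc 40 mm across), 80 mm ahead (jack +x) of the carrying block; 50 mm above the base's underside with the handle up, rising 24 mm over the full handle stroke, in proportion to the handle's angle.
- jack_handle (a joint): Pump handle: 0 = fully up (a return spring holds it there), 0.70 rad = fully down, lying about level. The handle has no ratchet: let go, it springs up and the saddle comes down. A push of about 4 N at the bar moves it empty, about 10 to 16 N when lifting the centrifuge.
- handle_bar (a point): Centre of the handle's black cross-bar (18 mm thick, 78 mm long, lying across the jack), 100 mm from the pivot. It stands 37 degrees (0.65 rad) above level from the pivot towards jack -x with the handle up (105 mm over the bench), 3 degrees below level when fully down (about 40 mm over the bench). Push it down from above.
- lift_point (a point): Underside of the steel lift lug that sticks 85 mm out of the centrifuge's front, vertically below the orange disc with a black dot on the lug's top; lug 50 mm wide, 14 mm thick. The point lies 58 mm over the bench, 60 mm out from the front face and 25 mm behind the lug's tip. Its x axis points level into the centrifuge (away from the free tip), z up. The lug's underside is flat; the space under it is free down to the bench.
- centrifuge_tilt (a joint): Tilt of the white centrifuge (280 x 270 x 200 mm, 6 kg) about its rear feet: 0 = standing on all feet, grows as the front lifts; the lift point is 330 mm from the tilt axis. Saddle contact begins at a handle angle of about 0.23; a full stroke reaches about 0.048 rad.
- centrifuge: The centrifuge with the fixed black rubber mat it stands on (290 x 290 x 4 mm). Origin: mat's centre on the bench; the front with panel and lug faces this frame's -x, 140 mm from the origin, the mat's edge 145 mm.
- rack_mid (a point): Bystander: centre of a steel tube rack, 70 x 190 mm (x, y), 60 mm high, orange-capped tubes to 110 mm; this point is 30 mm up.
- pot_mid (a point): Bystander: specimen pot, 52 mm across, 70 mm high; this point is half-way up.
- bottle_mid (a point): Bystander: white wash bottle with blue cap, 64 mm across, 150 mm high; this point is half-way up.

How it is judged:
On the way, in this order (a step that is already met when the one before it is completed fails the run):
1. the isolator is turned to off (value of joint isolator above 1.4 rad), for 0.2 s.
2. the jack stands flat on the bench, saddle under the lift point, handle up (horizontal distance between saddle_top and lift_point below 0.014 m and angle between jack's own z axis and vertical below 0.06 rad and height (world z) of jack below 0.005 m and value of joint jack_handle below 0.12 rad), for 0.3 s.
3. the first stroke lifts the centrifuge's front on the jack (value of joint jack_handle above 0.52 rad and value of joint centrifuge_tilt above 0.022 rad and contact force between jack and centrifuge above 8 N and horizontal distance between saddle_top and lift_point below 0.014 m and angle between jack's own z axis and vertical below 0.06 rad and height (world z) of jack below 0.005 m), for 0.1 s.
4. the handle is let up and the centrifuge stands on its feet again (value of joint jack_handle below 0.12 rad and value of joint centrifuge_tilt below 0.006 rad), for 0.2 s.
At the end, for the whole second after the job is handed in: Robot presses the handle (>2 N, >0.52 of 0.70 rad); centrifuge tilted >0.022 rad, >8 N on the jack, robot not pushing it (<2 N); saddle within 14 mm (level) of the lift point, jack flat and still; isolator off (>1.40 rad) (all of step 3 and value of joint isolator above 1.4 rad and contact force between each of the arm, the fingers and centrifuge below 2 N and contact force between any of the fingers, the arm and jack above 2 N and linear speed of jack below 0.02 m/s); the arm keeps its last pose, push and grip.
It fails at once if the centrifuge is lifted with the isolator not off (value of joint centrifuge_tilt above 0.01 rad and value of joint isolator below 1.3 rad).
It fails at once if the robot itself pushes or lifts the centrifuge hard (over 10 N) (contact force between any of the arm, the fingers and centrifuge above 10 N).
It fails at once if a bystander is moved more than 30 mm (distance of any of rack_mid, pot_mid, bottle_mid from where it was at the start of the episode above 0.03 m).
It also fails if it takes over 67 s, if anything falls off the work surface, if the arm or the gripper's body presses on something with over 40 N, if the wrist force passes 120 N, or if a joint passes its speed limit or range.

### The arm

A 7-joint arm with a two-finger parallel gripper is mounted at the origin on the work surface. World frame = base frame: x ahead of the robot, y to its left, z up, the work surface at z = 0. Lengths are in m, angles in rad, forces in N, time in s.
With the tool pointing down it reaches from about 0.35 to 0.775 m from the base axis. Payload 3.1 kg.
Tool frame: the origin (TCP) lies at the very end of the fingers, on their centre line; the grasp point (between the pads) lies 19 mm behind it; z points along the fingers, y is the line along which they close (so a half turn about z gives the same grasp; the last joint's range is limited). The gripper opens to 85 mm and grips with 20 to 120 N. Pads are 22 mm wide; open, the fingers measure 114 mm over their backs; the gripper's body (76 mm by 85 mm) begins 54 mm behind the grasp point. The pads swing forward as they close: fully open they stand 13 mm farther back than shut.
Start: joints at [1.296, 0.311, 0.014, 1.512, -0.004, 1.319, -0.027], TCP at [0.127, -0.535, 0.231] pointing down, gripper open.
Joint ranges: [-2.7, 2.7], [-0.3, 1.91], [-1.27, 1.3], [0.12, 2.57], [-1.44, 4.58], [0.2, 2.03], [-3.05, 3.05]. Speed limits (rad/s): [2.79, 2.79, 3.14, 3.14, 3.14, 3.14, 3.14].

### API

Orientations are given as a unit quaternion [x, y, z, w].
In Python, from station import readout, cams, ticket gives the robot as it stands. The module is installed in compiled form; this text tells all that it offers.
- The arm moves only by the tool move_arm, never from a script. Its arguments are lists of equal length, an entry for each row: "linear": the shift along the world's x, y, z each as a share of 0.5 m, from -1 to 1, a list of three; "delta_rot": the turn, a rotation vector about the world's x, y, z each as a share of pi/2 rad, from -1 to 1, a list of three. A call has 1 to 20 rows; each row is the pose to reach, as a shift and turn from the pose commanded when the call began; what a row does not reach only later rows make up. A row lasts 1/10 s, in which the tool goes at most 50 mm and 8.59 degrees, less where a joint would pass 70% of its speed; a pose out of reach is approached as far as the arm can. A call with a number of a shift or a turn outside -1 to 1 is refused whole. A call with a gripper value outside its range is refused whole. "claw" is the opening, from 0 (shut) to 1 (fully open), set as the call begins (left out, the last holds). The fingers move at their own pace and stop on an object; the grip force is fixed at half the most. Time passes only in rows, so rows that repeat a pose let the fingers close. It gives the time, the measured TCP pose, the force, the opening and the grip force at its end, in the units of the state.
- readout.state(): the state, without advancing time (a new reading comes with each control period).
- cams.get_image(name): name is "scene" or "top" or "wrist"; returns the picture (384x512x3 uint8, blue, green, red); there is no depth.
- cams.camera_info(name): a dict with "fov_y" (degrees; the focal length in pixels is half the picture's height over the tangent of half this angle, whatever the lens; pixels are square), "cx", "cy" (the principal point, pixels), "pose" (4x4, takes a point from camera to world coordinates). Camera axes: x right, y down, z forward; pixel columns grow to the right and rows downward; lengths in m; the calibration is good to about 2 mm. A picture is of the moment at which its call begins: read the wrist's pose just before it. camera_info takes no time and is no camera call; for the wrist camera it gives the pose at the moment of the call.
- ticket.hand_in(): hands the job in; it is judged then, once.
The state is a dict: "time": time; "qpos": joint angles; "dq": joint speeds; "joint_efforts": joint torques, N m; "position": TCP position; "ee_rot": TCP orientation; "wrist_force": force on the tool from outside, world axes, zero at the start; "ft_torque": the same for the moment, N m; "finger_gap": opening from 0.0 (shut) to 1.0 (fully open); "gripper_force": force on a finger pad.
Only numpy, scipy, OpenCV 4.12 (cv2) and the standard library are available. Lean on these libraries where they do the work, as an engineer would, in place of code of your own. Each camera call takes 0.05 s, during which the arm holds its last target. There are 200 camera calls.

## Working session

There is one attempt and no reset: what is moved stays moved. The work goes in short steps, Python scripts to look and compute and a tool call to move; the robot and the scene stay as the last step left them, time stands still between calls to the robot, and variables do not carry over. Pictures are saved under pics/ and viewed, at most 10 in all, crops included, and the job is handed in when it is done.

Besides the shell and the picture viewer there is one more tool, called after "Request:" as name(argument=value, ...) on one line, values as JSON. move_arm: Moves the arm, as the interface text tells. Shift numbers are shares of 0.5 m and turn numbers shares of pi/2 rad, none past 1 either way. Its arguments: {"type":"object","properties":{"linear":{"type":"array"},"delta_rot":{"type":"array"},"claw":{"type":"number"}},"required":["linear","delta_rot"]}

```bash
mkdir -p pics && cat > h.py <<'E'
import numpy as np, cv2
from station import readout, cams, ticket
def snap(n,f=None):
    i=cams.camera_info(n); im=np.array(cams.get_image(n))
    if f: cv2.imwrite('pics/'+f,im)
    return im,i
def cast(i,px,z):
    f=192/np.tan(np.radians(i['fov_y'])/2); P=np.array(i['pose'])
    d=P[:3,:3]@np.array([(px[0]-i['cx'])/f,(px[1]-i['cy'])/f,1]); o=P[:3,3]
    return o+d*(z-o[2])/d[2]
def proj(i,X):
    f=192/np.tan(np.radians(i['fov_y'])/2); P=np.array(i['pose'])
    c=P[:3,:3].T@(np.array(X)-P[:3,3]); return c[:2]/c[2]*f+[i['cx'],i['cy']]
E
python3 - <<'E'
from h import *
for n in ('top','scene'):
    im,i=snap(n,n+'0.png'); print(n,i['fov_y'],i['cx'],i['cy'],np.round(i['pose'],3).tolist(),im.shape)
print(readout.state())
E
```

```text
top 49.22611516331371 255.08752354888705 183.6611597396466 [[-0.019, -0.993, 0.116, 0.387], [-1.0, 0.02, 0.012, 0.053], [-0.015, -0.116, -0.993, 1.424], [0.0, 0.0, 0.0, 1.0]] (384, 512, 3)
scene 52.36085194731494 253.37892124797688 194.72336262158584 [[0.856, 0.427, -0.292, 0.91], [0.517, -0.707, 0.482, -0.549], [-0.001, -0.563, -0.826, 1.108], [0.0, 0.0, 0.0, 1.0]] (384, 512, 3)
{'time': 0.1, 'qpos': array([ 1.29628025,  0.31167554,  0.0139853 ,  1.51291075, -0.00442993,
        1.31920417, -0.02717873]), 'dq': array([ 0.00044328, -0.00193727, -0.00065201, -0.00455866, -0.00115889,
        0.00048688, -0.00019151]), 'joint_efforts': array([ 9.16050667e-04, -3.80852151e+01,  1.46694244e-01, -2.31241930e+01,
        1.22384622e-02,  8.15019506e-03, -2.24128036e-05]), 'position': array([ 0.12676968, -0.53451032,  0.23030762]), 'ee_rot': array([ 9.93225981e-01,  1.16193700e-01, -1.55312086e-04, -1.07224837e-03]), 'wrist_force': array([0.46426707, 0.56298534, 0.54859421]), 'ft_torque': array([ 0.01100031, -0.02379813, -0.02498088]), 'gripper_force': 0.0, 'finger_gap': 1.0007453151342285}
```

View pics/top0.png

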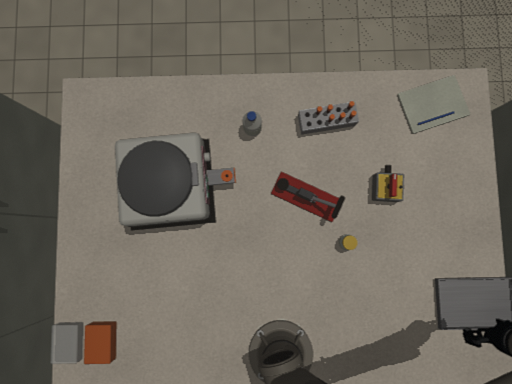

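View pics/scene0.png

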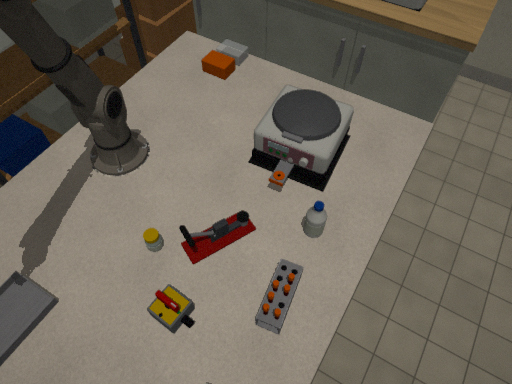

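The top view shows the isolator at about (389,187), the jack at (305,195) with its saddle on the left at (282,184) and bar on the right at (340,206). The lug disc is at (227,176), with the pot at (349,242), bottle at (252,122) and rack at (330,117). The scene view agrees. Next I measure them.

```bash
python3 - <<'E'
from h import *
T,S=cv2.imread('pics/top0.png'),cv2.imread('pics/scene0.png')
it,is_=cams.camera_info('top'),cams.camera_info('scene')
def blobs(im,lo,hi,name,i,z,roi,mn=15):
    h=cv2.cvtColor(im,cv2.COLOR_BGR2HSV)
    m=cv2.inRange(h,lo,hi)
    if lo[0]==0 and hi[0]<10: m|=cv2.inRange(h,(172,lo[1],lo[2]),(180,255,255))
    M=np.zeros_like(m); x0,y0,x1,y1=roi; M[y0:y1,x0:x1]=m[y0:y1,x0:x1]
    n,l,s,c=cv2.connectedComponentsWithStats(M)
    for k in range(1,n):
        if s[k,4]>=mn:
            p=np.argwhere(l==k)[:,::-1].astype(np.float32)
            r=cv2.minAreaRect(p); b=cv2.boxPoints(r)
            print(name,s[k].tolist(),c[k].round(1),'cen',cast(i,r[0],z)[:2].round(4),cast(i,c[k],z)[:2].round(4)); 
            print('   corners',[cast(i,q,z)[:2].round(3).tolist() for q in b])
red=((0,150,60),(7,255,255)); yel=((20,120,80),(35,255,255)); org=((5,150,120),(18,255,255))
R=dict(iso=(360,160,415,215),jack=(262,165,355,228),lug=(205,160,245,195),pot=(335,230,365,255))
Rs=dict(iso=(140,280,205,335),jack=(172,205,265,265),lug=(262,155,300,192),pot=(135,222,170,255))
for im,i,R_,nm in((T,it,R,'top'),(S,is_,Rs,'scene')):
    blobs(im,*red,nm+' isobar',i,.107,R_['iso'])
    blobs(im,*yel,nm+' isoplate',i,.060,R_['iso'],100)
    blobs(im,*red,nm+' jackbase',i,.010,R_['jack'])
    blobs(im,*org,nm+' disc',i,.073,R_['lug'],5)
    blobs(im,*yel,nm+' pot',i,.07,R_['pot'])
a=cv2.resize(T[150:265,200:420],None,fx=3.6,fy=3.6,interpolation=cv2.INTER_CUBIC)
cv2.imwrite('pics/c1.png',a)
E
```

```text
top isobar [391, 174, 6, 22, 87] [393.6 186. ] cen [ 0.5294 -0.3668] [ 0.5249 -0.3661]
   corners [[0.497, -0.355], [0.563, -0.363], [0.562, -0.378], [0.496, -0.37]]
top isoplate [378, 174, 11, 24, 202] [382.4 185.7] cen [ 0.5322 -0.3467] [ 0.5315 -0.3447]
   corners [[0.57, -0.332], [0.57, -0.365], [0.494, -0.361], [0.495, -0.329]]
top isoplate [391, 175, 11, 24, 116] [398.6 188.2] cen [ 0.5281 -0.3887] [ 0.5223 -0.3968]
   corners [[0.566, -0.375], [0.566, -0.407], [0.49, -0.403], [0.491, -0.37]]
top jackbase [277, 173, 62, 31, 406] [308.9 188.2] cen [ 0.5333 -0.1082] [ 0.5333 -0.1111]
   corners [[0.564, -0.004], [0.591, -0.016], [0.503, -0.212], [0.476, -0.199]]
top jackbase [272, 187, 52, 30, 311] [297.  201.8] cen [ 0.4898 -0.0748] [ 0.488  -0.0695]
   corners [[0.519, 0.017], [0.545, 0.005], [0.461, -0.166], [0.435, -0.153]]
top jackbase [315, 202, 13, 10, 64] [321.9 206. ] cen [ 0.4752 -0.1521] [ 0.4722 -0.1528]
   corners [[0.482, -0.13], [0.497, -0.143], [0.468, -0.175], [0.453, -0.161]]
top jackbase [327, 208, 7, 13, 46] [330.4 214.8] cen [ 0.4452 -0.1792] [ 0.4423 -0.1803
[... 1060 characters left out ...]
531, -0.017], [0.513, -0.051]]
scene jackbase [181, 220, 75, 44, 908] [215.8 242.9] cen [ 0.5132 -0.1052] [ 0.5158 -0.1267]
   corners [[0.423, -0.183], [0.534, 0.025], [0.605, -0.026], [0.494, -0.224]]
scene jackbase [192, 236, 12, 4, 29] [197.1 237.4] cen [ 0.4558 -0.1407] [ 0.4544 -0.141 ]
   corners [[0.439, -0.149], [0.466, -0.126], [0.472, -0.133], [0.446, -0.155]]
scene disc [273, 171, 12, 9, 71] [278.6 174.9] cen [0.575  0.1651] [0.5751 0.1657]
   corners [[0.556, 0.154], [0.562, 0.189], [0.593, 0.176], [0.588, 0.142]]
scene pot [143, 228, 16, 16, 190] [150.5 235.1] cen [ 0.3546 -0.2292] [ 0.3548 -0.2296]
   corners [[0.328, -0.246], [0.331, -0.201], [0.382, -0.213], [0.377, -0.257]]
```

View pics/c1.png

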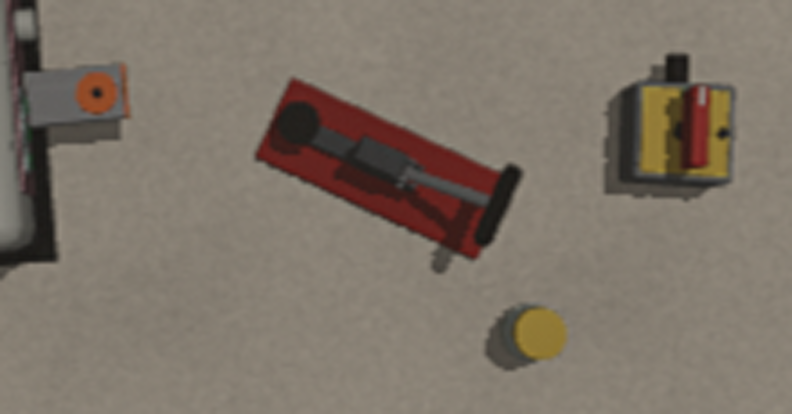

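The crop shows the jack's base corners near (292,78), (257,157) and (476,260) in crop pixels, and the saddle at (298,123). The isolator bar is at (697,127) on its plate, and the lug disc at (97,93). The isolator axis is at about (0.531,-0.368) and the lift point at about (0.575,0.164). I hover over the isolator.

Request:
move_arm(linear=[[0.808,0.334,-0.1],[0.808,0.334,-0.1],[0.808,0.334,-0.1],[0.808,0.334,-0.1],[0.808,0.334,-0.1],[0.808,0.334,-0.1],[0.808,0.334,-0.1],[0.808,0.334,-0.1],[0.808,0.334,-0.1],[0.808,0.334,-0.1],[0.808,0.334,-0.1],[0.808,0.334,-0.1],[0.808,0.334,-0.1]], delta_rot=[[0,0,-0.195],[0,0,-0.195],[0,0,-0.195],[0,0,-0.195],[0,0,-0.195],[0,0,-0.195],[0,0,-0.195],[0,0,-0.195],[0,0,-0.195],[0,0,-0.195],[0,0,-0.195],[0,0,-0.195],[0,0,-0.195]], claw=1)

```text
time: 1.4
position: [0.5291, -0.3701, 0.1815]
ee_rot: [0.999, -0.038, -0.0, 0.001]
wrist_force: [0.4, -0.1, 0.4]
finger_gap: 0.998
gripper_force: 0.0
```

```bash
python3 - <<'E'
from h import *
im,i=snap('wrist','w1.png'); s=readout.state(); print(s['time'],s['position'],s['ee_rot'],s['qpos'].round(2),i['fov_y'],np.round(i['pose'],3).tolist())
print('axis proj',proj(i,(.531,-.3675,.107)))
h=cv2.cvtColor(im,cv2.COLOR_BGR2HSV)
m=cv2.inRange(h,(0,150,60),(7,255,255))|cv2.inRange(h,(172,150,60),(180,255,255))
n,l,st,c=cv2.connectedComponentsWithStats(m)
for k in range(1,n):
    if st[k,4]>150: print(st[k],[cast(i,q,.107)[:2].round(4).tolist() for q in cv2.boxPoints(cv2.minAreaRect(np.argwhere(l==k)[:,::-1].astype(np.float32)))])
# jack from the top view
T=cv2.imread('pics/top0.png'); it=cams.camera_info('top'); h=cv2.cvtColor(T,cv2.COLOR_BGR2HSV)
m=cv2.inRange(h,(0,150,60),(7,255,255))|cv2.inRange(h,(172,150,60),(180,255,255))
p=np.argwhere(m[165:228,262:350]>0)[:,::-1]+[262,165]
P=np.array([cast(it,q,.01)[:2] for q in p],np.float32); r=cv2.minAreaRect(P); print('jack rect',r, cv2.boxPoints(r).round(3).tolist())
E
```

```text
1.45 [ 0.52928064 -0.36999614  0.18170312] [ 9.99264074e-01 -3.83523221e-02 -2.04630891e-04  6.06931754e-04] [ 0.65  0.54 -0.11  1.3   0.06  1.31 -1.11] 69.26798574815285 [[-0.078, -0.947, -0.312, 0.609], [-0.997, 0.074, 0.024, -0.375], [0.001, 0.313, -0.95, 0.324], [0.0, 0.0, 0.0, 1.0]]
axis proj [253.81866934 198.86728076]
[ 244  149   20   85 1268] [[0.5729, -0.3632], [0.5718, -0.378], [0.4991, -0.3729], [0.5004, -0.3565]]
[   0  157  137  104 6204] [[0.5359, -0.1362], [0.5818, -0.1709], [0.5318, -0.2721], [0.4792, -0.2426]]
jack rect ((0.5062602162361145, -0.10037083178758621), (0.22369235754013062, 0.08086114376783371), 63.82090377807617) [[0.42100000381469727, -0.18299999833106995], [0.49300000071525574, -0.21899999678134918], [0.5920000076293945, -0.017999999225139618], [0.5189999938011169, 0.017999999225139618]]
```

View pics/w1.png

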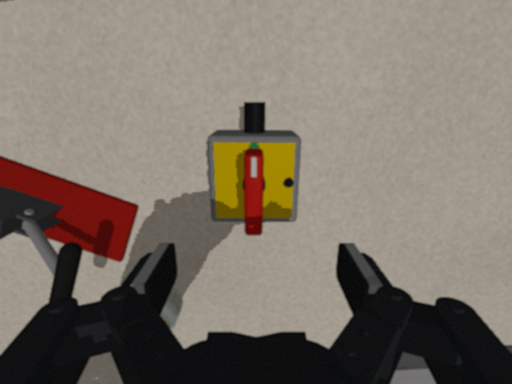

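The wrist view shows the bar running from (254,150) to (254,234), aligned with the tool, on its yellow plate (212–298, 141–220). The jack is at the left edge. I check the plate's centre before grasping.

```bash
python3 - <<'E'
from h import *
W=cv2.imread('pics/w1.png'); i=cams.camera_info('wrist')
m=cv2.inRange(cv2.cvtColor(W,cv2.COLOR_BGR2HSV),(20,100,50),(35,255,255)); m[:100]=0;m[240:]=0;m[:,:200]=0;m[:,310:]=0
p=np.argwhere(m>0)[:,::-1].astype(np.float32); r=cv2.minAreaRect(p)
for z in(.06,.062):
  b=np.array([cast(i,q,z)[:2] for q in cv2.boxPoints(r)]); print(b.round(4).tolist(),b.mean(0),np.linalg.norm(b[0]-b[1]),np.linalg.norm(b[1]-b[2]))
print(cast(i,(254,150),.107),cast(i,(254,234),.107), proj(i,readout.state()['position']))
E
```

```text
[[0.5741, -0.3318], [0.5681, -0.409], [0.4899, -0.4064], [0.4965, -0.3219]] [ 0.53215091 -0.36726085] 0.07748641945962323 0.07824565326850184
[[0.5744, -0.3321], [0.5684, -0.4088], [0.4908, -0.4061], [0.4973, -0.3223]] [ 0.53273784 -0.36732169] 0.07689891158861153 0.07765238882954223
[ 0.57173744 -0.37075803  0.107     ] [ 0.49889997 -0.36491274  0.107     ] [257.68847885 245.90585004]
```

Request:
move_arm(linear=[[0.006,0.003,-0.08],[0.006,0.003,-0.15],[0.006,0.003,-0.21],[0.006,0.003,-0.21],[0.006,0.003,-0.21]], delta_rot=[[0,0,0],[0,0,0],[0,0,0],[0,0,0],[0,0,0]])

```text
time: 1.95
position: [0.5333, -0.3675, 0.0769]
ee_rot: [0.999, -0.037, -0.0, 0.0]
wrist_force: [-0.6, -0.3, 1.3]
finger_gap: 1.001
gripper_force: 0.0
```

Request:
move_arm(linear=[[0,0,0],[0,0,0],[0,0,0],[0,0,0],[0,0,0],[0,0,0],[0,0,0],[0,0,0]], delta_rot=[[0,0,0],[0,0,0],[0,0,0],[0,0,0],[0,0,0],[0,0,0],[0,0,0],[0,0,0]], claw=0)

```text
time: 2.75
position: [0.5342, -0.3681, 0.0772]
ee_rot: [0.999, -0.037, 0.001, 0.001]
wrist_force: [0.5, -2.5, 3.8]
finger_gap: 0.182
gripper_force: 59.9
```

Request:
move_arm(linear=[[0,0,0],[0,0,0],[0,0,0],[0,0,0],[0,0,0],[0,0,0],[0,0,0],[0,0,0],[0,0,0],[0,0,0],[0,0,0],[0,0,0],[0,0,0],[0,0,0]], delta_rot=[[0,0,-0.08],[0,0,-0.16],[0,0,-0.24],[0,0,-0.32],[0,0,-0.4],[0,0,-0.48],[0,0,-0.56],[0,0,-0.64],[0,0,-0.72],[0,0,-0.8],[0,0,-0.88],[0,0,-0.96],[0,0,-1],[0,0,-1]])

```text
time: 4.15
position: [0.5318, -0.3702, 0.0772]
ee_rot: [-0.68, 0.734, -0.001, -0.003]
wrist_force: [-4.2, -4.5, 5.8]
finger_gap: 0.177
gripper_force: 60.0
```

Request:
move_arm(linear=[[0,0,0],[0,0,0],[0,0,0],[0,0,0],[0,0,0],[0,0,0.08],[0,0,0.16],[0,0,0.24],[0,0,0.24]], delta_rot=[[0,0,0],[0,0,0],[0,0,0],[0,0,0],[0,0,0],[0,0,0],[0,0,0],[0,0,0],[0,0,0]], claw=1)

```text
time: 5.05
position: [0.5373, -0.3693, 0.2041]
ee_rot: [-0.681, 0.732, -0.007, 0.002]
wrist_force: [-0.1, -0.4, -0.4]
finger_gap: 1.0
gripper_force: 0.0
```

```bash
python3 - <<'E'
from h import *
im,i=snap('wrist','w2.png')
h=cv2.cvtColor(im,cv2.COLOR_BGR2HSV)
m=cv2.inRange(h,(0,150,60),(7,255,255))|cv2.inRange(h,(172,150,60),(180,255,255))
n,l,st,c=cv2.connectedComponentsWithStats(m)
for k in range(1,n):
    if st[k,4]>100: print(st[k],[cast(i,q,.107)[:2].round(4).tolist() for q in cv2.boxPoints(cv2.minAreaRect(np.argwhere(l==k)[:,::-1].astype(np.float32)))])
s=readout.state(); print(s['time'],s['position'],s['qpos'].round(2))
E
```

```text
[ 255  149   18   78 1058] [[0.537, -0.4082], [0.5224, -0.4072], [0.5265, -0.3344], [0.5425, -0.3355]]
[ 261  268   84   68 3190] [[0.5465, -0.2062], [0.5033, -0.2937], [0.4538, -0.2602], [0.4932, -0.1663]]
5.1 [ 0.53593079 -0.36816139  0.20062116] [ 0.41  0.54  0.28  1.27 -0.14  1.34 -2.54]
```

The isolator bar now runs along y (86.5°), so it is off. Now to the jack.

Request:
move_arm(linear=[[-0.026,0.276,0],[-0.026,0.276,0],[-0.026,0.276,0],[-0.026,0.276,0],[-0.026,0.276,0],[-0.026,0.276,0],[-0.026,0.276,0],[-0.026,0.276,0],[-0.026,0.276,0],[-0.026,0.276,0]], delta_rot=[[0,0,0.88],[0,0,0.88],[0,0,0.88],[0,0,0.88],[0,0,0.88],[0,0,0.88],[0,0,0.88],[0,0,0.88],[0,0,0.88],[0,0,0.88]])

```text
time: 6.1
position: [0.52, -0.2281, 0.1947]
ee_rot: [0.992, -0.129, -0.001, -0.001]
wrist_force: [-0.3, 0.4, 0.5]
finger_gap: 0.999
gripper_force: 0.0
```

Request:
move_arm(linear=[[-0.026,0.276,0],[-0.026,0.276,0],[-0.026,0.276,0],[-0.026,0.276,0],[-0.026,0.276,0],[-0.026,0.276,0],[-0.026,0.276,0],[-0.026,0.276,0],[-0.026,0.276,0],[-0.026,0.276,0],[-0.026,0.276,0]], delta_rot=[[0,0,0.88],[0,0,0.88],[0,0,0.88],[0,0,0.88],[0,0,0.88],[0,0,0.88],[0,0,0.88],[0,0,0.88],[0,0,0.88],[0,0,0.88],[0,0,0.88]])

```text
time: 7.2
position: [0.507, -0.0904, 0.195]
ee_rot: [0.847, 0.531, -0.001, -0.001]
wrist_force: [-0.3, 0.4, 0.8]
finger_gap: 1.004
gripper_force: 0.0
```

```bash
python3 - <<'E'
from h import *
im,i=snap('wrist','w3.png')
s=readout.state(); print(s['time'],s['position'],s['ee_rot'],s['qpos'].round(2))
h=cv2.cvtColor(im,cv2.COLOR_BGR2HSV)
m=cv2.inRange(h,(0,150,40),(7,255,255))|cv2.inRange(h,(172,150,40),(180,255,255)); cv2.imwrite('pics/w3m.png',m)
o=np.array([.5107,-.0914]);a=np.radians(63.8);x=np.array([np.cos(a),np.sin(a)])
for nm,d,z in(('block',0,.074),('saddle',.08,.05),('front',.105,.01),('bar',-.108,.105)): print(nm,proj(i,[*(o+d*x),z]))
E
```

```text
7.25 [ 0.50711297 -0.09047827  0.19518918] [ 8.47326381e-01  5.31071285e-01 -7.67308442e-04 -8.39763931e-04] [ 0.37  0.28 -0.29  1.65  0.08  1.22 -0.38]
block [260.41590177 184.39338319]
saddle [261.02024329  99.28513577]
front [260.79470022  75.14139064]
bar [259.60283766 296.28120728]
```

View pics/w3.png

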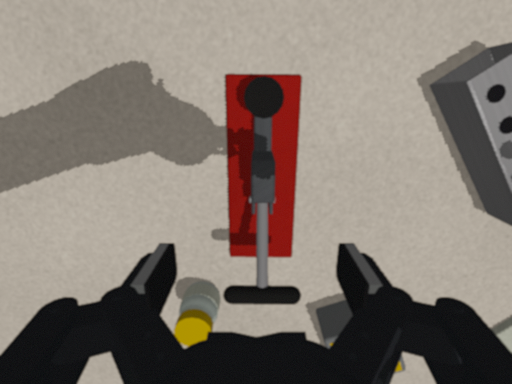

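The wrist view shows the base corners at about (226,75), (300,75), (231,256) and (293,256). The saddle disc is at (263,97), the block at (263,180) and the bar at (262,295). All are close to the predicted pixels.

```bash
python3 - <<'E'
from h import *
i=cams.camera_info('wrist'); m=cv2.imread('pics/w3m.png',0); m[260:]=0
p=np.argwhere(m>0)[:,::-1]; hull=cv2.convexHull(np.array([cast(i,q,.01)[:2] for q in p],np.float32)); r=cv2.minAreaRect(hull); print(r)
C=[cast(i,q,.01)[:2] for q in((226,75),(300,75),(231,256),(293,256))]; f=(C[0]+C[1])/2;b=(C[2]+C[3])/2
print('ang',np.degrees(np.arctan2(*(f-b)[::-1])),'L',np.linalg.norm(f-b),'org',b+(f-b)*125/230)
im=cv2.imread('pics/w3.png'); g=cv2.cvtColor(im,cv2.COLOR_BGR2GRAY)
d=(cv2.inRange(im,(0,0,0),(55,55,55)))
s=d.copy(); s[:76]=0; s[118:]=0; s[:,:240]=0; s[:,288:]=0; (cx,cy),rr=cv2.minEnclosingCircle(np.argwhere(s>0)[:,::-1].astype(np.float32))
S=cast(i,(cx,cy),.05)[:2]; print('saddle',cx,cy,rr,S)
s=d.copy(); s[:285]=0; s[306:]=0; s[:,:220]=0; s[:,304:]=0; q=np.argwhere(s>0)[:,::-1]; B=cast(i,q.mean(0),.105)[:2]; print('bar',q.mean(0),B,'S-B',np.linalg.norm(S-B),np.degrees(np.arctan2(*(S-B)[::-1])))
u=(S-B)/np.linalg.norm(S-B); print('org from saddle',S-.08*u,'from bar',B+.108*u)
E
```

```text
((0.5098545551300049, -0.098462775349617), (0.22433260083198547, 0.08168205618858337), 63.679691314697266)
ang 64.20170041703659 L 0.22521600876620027 org [ 0.51479673 -0.0907766 ]
saddle 262.6092834472656 96.9699478149414 20.742876052856445 [ 0.54858839 -0.01845873]
bar [261.37316017 294.47099567] [ 0.46559305 -0.18728123] S-B 0.18812034773229983 63.8206670769744
org from saddle [ 0.51329382 -0.09025213] from bar [ 0.51324072 -0.09036013]
```

Request:
move_arm(linear=[[0.012,0,-0.08],[0.012,0,-0.16],[0.012,0,-0.24],[0.012,0,-0.3],[0.012,0,-0.318],[0.012,0,-0.318],[0.012,0,-0.318]], delta_rot=[[0,0,0],[0,0,0],[0,0,0],[0,0,0],[0,0,0],[0,0,0],[0,0,0]])

```text
time: 7.95
position: [0.5152, -0.0907, 0.0386]
ee_rot: [0.847, 0.531, 0.001, 0.001]
wrist_force: [0.4, -0.2, 0.5]
finger_gap: 1.001
gripper_force: 0.0
```

Request:
move_arm(linear=[[0,0,0],[0,0,0],[0,0,0],[0,0,0],[0,0,0],[0,0,0],[0,0,0],[0,0,0]], delta_rot=[[0,0,0],[0,0,0],[0,0,0],[0,0,0],[0,0,0],[0,0,0],[0,0,0],[0,0,0]], claw=0)

```text
time: 8.75
position: [0.5141, -0.0906, 0.0379]
ee_rot: [0.847, 0.532, 0.0, 0.0]
wrist_force: [-1.2, 1.2, 5.4]
finger_gap: 0.275
gripper_force: 61.5
```

Request:
move_arm(linear=[[0,0,0.03],[0,0,0.06],[0.03,0.03,0.06],[0.06,0.06,0.06],[0.09,0.1,0.06],[0.12,0.14,0.06],[0.149,0.17,0.06],[0.149,0.17,0.06],[0.149,0.17,0.06]], delta_rot=[[0,0,0],[0,0,0],[0,0,0.07],[0,0,0.14],[0,0,0.21],[0,0,0.28],[0,0,0.338],[0,0,0.338],[0,0,0.338]])

```text
time: 9.65
position: [0.5863, -0.0054, 0.0648]
ee_rot: [0.678, 0.735, -0.002, -0.002]
wrist_force: [-0.5, -0.8, -7.8]
finger_gap: 0.271
gripper_force: 60.6
```

```bash
python3 - <<'E'
from h import *
im,i=snap('wrist','w4.png')
s=readout.state(); print(s['time'],s['position'],s['ee_rot'],s['finger_gap'],s['wrist_force'])
print('disc pred',proj(i,(.575,.164,.072)))
m=cv2.inRange(cv2.cvtColor(im,cv2.COLOR_BGR2HSV),(4,140,70),(18,255,255))
n,l,st,c=cv2.connectedComponentsWithStats(m)
for k in range(1,n):
    if st[k,4]>30: print(st[k],c[k],cast(i,c[k],.0725))
E
```

```text
9.7 [ 0.58610557 -0.00680309  0.06499666] [ 0.67846415  0.73462819 -0.00229291 -0.00160206] 0.2721286371211908 [-1.13596718 -0.57561897 -7.76759975]
disc pred [ 261.2573388  -159.77404926]
```

View pics/w4.png

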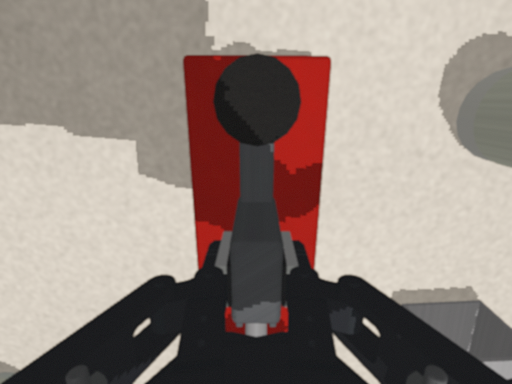

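The wrist view shows the saddle at (257,100), squarely held, with the base level; the lug is out of view. I check the held saddle, triangulate the lift point from the first images and compute the shift.

```bash
python3 - <<'E'
from h import *
i=cams.camera_info('wrist'); s=readout.state(); p=s['position'];q=s['ee_rot']; a=2*np.arctan2(q[1],q[0]); u=np.array([np.cos(a),np.sin(a)])
S=cast(i,(257,100),.077)[:2]; print('yaw',np.degrees(a),'saddle img',S,'from tcp',p[:2]+.08*u,p)
def ray(n,px):
    i=cams.camera_info(n); a=cast(i,px,0);b=cast(i,px,.1); return a,(b-a)/np.linalg.norm(b-a)
A,B=ray('top',(226.4,175.3)),ray('scene',(278.6,174.9))
M=sum(np.eye(3)-np.outer(d,d) for _,d in(A,B)); v=sum((np.eye(3)-np.outer(d,d))@o for o,d in(A,B)); print('disc tri',np.linalg.solve(M,v))
L=np.array([.5757,.164]); print('shift to final',L-(p[:2]+.08*u), 'img', L-S)
E
```

```text
yaw 94.55210106034302 saddle img [0.58062812 0.07341067] from tcp [0.57975632 0.07294456] [ 0.58610557 -0.00680309  0.06499666]
disc tri [0.57501778 0.16331801 0.07524116]
shift to final [-0.00405632  0.09105544] img [-0.00492812  0.09058933]
```

Request:
move_arm(linear=[[0,0,-0.02],[0,0,-0.04],[0,0,-0.049],[0,0,-0.049],[0,0,-0.049]], delta_rot=[[0,0,0],[0,0,0],[0,0,0],[0,0,0],[0,0,0]])

```text
time: 10.2
position: [0.5883, -0.0058, 0.0426]
ee_rot: [0.678, 0.735, -0.0, -0.0]
wrist_force: [0.1, 0.1, -7.8]
finger_gap: 0.272
gripper_force: 60.4
```

Request:
move_arm(linear=[[-0.001,0.025,0],[-0.002,0.05,0],[-0.003,0.075,0],[-0.005,0.1,0],[-0.006,0.125,0],[-0.007,0.15,0],[-0.008,0.17,0],[-0.009,0.181,0],[-0.009,0.181,0],[-0.009,0.181,0]], delta_rot=[[0,0,0],[0,0,0],[0,0,0],[0,0,0],[0,0,0],[0,0,0],[0,0,0],[0,0,0],[0,0,0],[0,0,0]])

```text
time: 11.2
position: [0.584, 0.084, 0.0427]
ee_rot: [0.678, 0.735, -0.0, 0.0]
wrist_force: [-0.4, 0.4, -7.6]
finger_gap: 0.276
gripper_force: 60.6
```

Request:
move_arm(linear=[[-0.004,0,-0.004],[-0.004,0,-0.008],[-0.004,0,-0.011],[-0.004,0,-0.011],[-0.004,0,-0.011]], delta_rot=[[0,0,0],[0,0,0],[0,0,0],[0,0,0],[0,0,0]])

```text
time: 11.7
position: [0.5819, 0.0839, 0.038]
ee_rot: [0.678, 0.735, -0.0, 0.0]
wrist_force: [-3.8, -2.7, 1.5]
finger_gap: 0.275
gripper_force: 61.6
```

```bash
python3 - <<'E'
from h import *
s=readout.state(); print(s['time'],s['position'],s['ee_rot'],s['wrist_force'])
im,i=snap('wrist','w5.png'); t,it=snap('scene','s5.png')
m=cv2.inRange(cv2.cvtColor(im,cv2.COLOR_BGR2HSV),(4,140,70),(18,255,255))
n,l,st,c=cv2.connectedComponentsWithStats(m)
for k in range(1,n):
    if st[k,4]>30: print(st[k],c[k],cast(i,c[k],.0725))
a=cv2.resize(t[120:280,170:370],None,fx=2,fy=2); cv2.imwrite('pics/c5.png',np.vstack([cv2.resize(im,(400,300)),a[:, :400][:290]]))
E
```

```text
11.7 [0.58191387 0.08388495 0.03802881] [ 6.78409969e-01  7.34683288e-01 -4.56414476e-04  4.13641234e-04] [-3.84297599 -2.68549745  1.54633744]
[ 208   44  103  109 8220] [259.29124088  97.01618005] [0.57704536 0.16524542 0.0725    ]
[ 195  161  127   13 1130] [259.01061947 167.80353982] [0.57912078 0.13870341 0.0725    ]
```

View pics/c5.png

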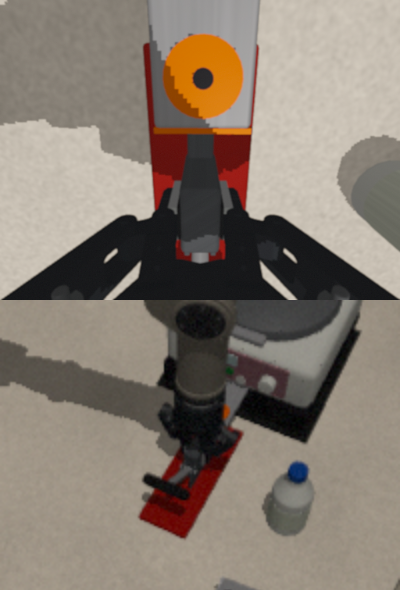

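The disc is at (0.577,0.165) and the saddle at (0.5756,0.1636), so they are about 2 mm apart; the base is flat and centred under the lug. I release, rise, and go above the bar with the fingers shut.

Request:
move_arm(linear=[[0,0,0],[0,0,0],[0,0,0],[0,0,0],[0,0,0],[0,0,0.06],[0,0,0.14],[0,0,0.22],[0,0,0.24],[0,0,0.24]], delta_rot=[[0,0,0],[0,0,0],[0,0,0],[0,0,0],[0,0,0],[0,0,0],[0,0,0],[0,0,0],[0,0,0],[0,0,0]], claw=1)

```text
time: 12.8
position: [0.5836, 0.0854, 0.1598]
ee_rot: [0.678, 0.735, 0.002, 0.002]
wrist_force: [0.9, -0.1, -0.1]
finger_gap: 0.998
gripper_force: 0.0
```

Request:
move_arm(linear=[[0.004,-0.05,0],[0.008,-0.1,0],[0.012,-0.15,0],[0.016,-0.2,0],[0.017,-0.215,0],[0.017,-0.215,0],[0.017,-0.215,0],[0.017,-0.215,0],[0.017,-0.215,0]], delta_rot=[[0,0,0],[0,0,0],[0,0,0],[0,0,0],[0,0,0],[0,0,0],[0,0,0],[0,0,0],[0,0,0]], claw=0)

```text
time: 13.7
position: [0.5903, -0.0206, 0.1573]
ee_rot: [0.677, 0.736, 0.0, -0.0]
wrist_force: [-0.2, 1.2, 0.2]
finger_gap: -0.001
gripper_force: 0.0
```

```bash
python3 - <<'E'
from h import *
s=readout.state(); print(s['time'],s['position'],s['ee_rot'],s['wrist_force'],s['finger_gap'])
im,i=snap('wrist','w6.png')
h=cv2.cvtColor(im,cv2.COLOR_BGR2HSV)
m=cv2.inRange(h,(8,140,70),(18,255,255))
n,l,st,c=cv2.connectedComponentsWithStats(m)
for k in range(1,n):
    if st[k,4]>60: print(st[k],c[k],cast(i,c[k],.0725))
o=np.array([.5819,.0839]);u=np.array([-.0793,.9968])
for nm,d,z in(('block',0,.074),('bar',-.108,.105),('rear',-.125,.01)): print(nm,proj(i,[*(o+d*u),z]))
E
```

```text
13.7 [ 0.59031212 -0.02062583  0.15732311] [ 6.77026882e-01  7.35958133e-01  3.54617682e-04 -3.19529931e-04] [-0.16125412  1.2420283   0.15767256] -0.0013856624672136282
[438 330  31  26 311] [452.86495177 341.42122186] [ 0.80846843 -0.16262479  0.0725    ]
block [255.95253304  65.16460378]
bar [255.50975155 215.56493196]
rear [255.68863225 195.63046815]
```

View pics/w6.png

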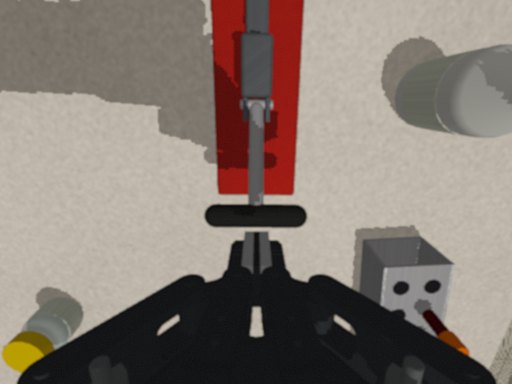

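The wrist view shows the base's rear edge at row 194 and the bar at (256,215), as predicted, so the jack did not shift. First stroke, following the bar's arc.

Request:
move_arm(linear=[[0.001,-0.007,-0.05],[0.001,-0.008,-0.08],[0.001,-0.015,-0.1],[0.002,-0.026,-0.12],[0.003,-0.032,-0.134],[0.003,-0.037,-0.147],[0.004,-0.041,-0.162],[0.004,-0.044,-0.177],[0.004,-0.045,-0.19],[0.004,-0.046,-0.2],[0.004,-0.046,-0.21],[0.004,-0.046,-0.21],[0.004,-0.046,-0.21],[0.004,-0.046,-0.21]], delta_rot=[[0,0,0],[0,0,0],[0,0,0],[0,0,0],[0,0,0],[0,0,0],[0,0,0],[0,0,0],[0,0,0],[0,0,0],[0,0,0],[0,0,0],[0,0,0],[0,0,0]])

```text
time: 15.15
position: [0.5927, -0.0513, 0.055]
ee_rot: [0.679, 0.734, -0.003, 0.003]
wrist_force: [-5.2, -7.3, 13.3]
finger_gap: 0.001
gripper_force: 6.4
```

```bash
python3 - <<'E'
from h import *
s=readout.state(); print(s['time'],s['position'],s['wrist_force'])
im,i=snap('wrist','w7.png'); cv2.imwrite('pics/s7.png',snap('scene')[0])
E
```

```text
15.15 [ 0.59270398 -0.05126802  0.05498376] [-5.1501687  -7.30504746 13.33424323]
```

View pics/w7.png

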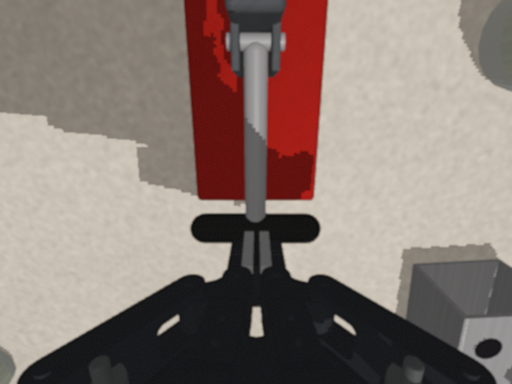

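The bar is down at (256,228) with the finger tips slightly behind its centre, and the rear base edge at row 199. I check whether the jack slid.

```bash
python3 - <<'E'
from h import *
i=cams.camera_info('wrist'); u=np.array([-.0793,.9968])
C=(cast(i,(199,199),.01)+cast(i,(314,199),.01))[:2]/2; print('rear mid',C,'pred',np.array([.5819,.0839])-.125*u)
for z in(.04,.045,.05): print(z,'bar',cast(i,(256,228),z)[:2])
a,b=cast(i,(186,0),.01)[:2],cast(i,(199,197),.01)[:2]; print('yaw left edge',np.degrees(np.arctan2(*(a-b)[::-1])))
a,b=cast(i,(328,0),.01)[:2],cast(i,(314,197),.01)[:2]; print('yaw right edge',np.degrees(np.arctan2(*(a-b)[::-1])))
P=np.array(i['pose']); c=P[:3,3]; print('tool tilt',readout.state()['ee_rot'].round(4))
S=cv2.imread('pics/s7.png'); m=cv2.inRange(cv2.cvtColor(S,cv2.COLOR_BGR2HSV),(5,150,120),(18,255,255)); m[:150]=0;m[200:]=0;m[:,:255]=0;m[:,305:]=0
q=np.argwhere(m>0)[:,::-1]; print(len(q),q.mean(0) if len(q) else 0)
E
```

```text
rear mid [ 0.59237154 -0.03872196] pred [ 0.5918125 -0.0407   ]
0.04 bar [ 0.59265467 -0.04683608]
0.045 bar [ 0.59247005 -0.04437376]
0.05 bar [ 0.59228543 -0.04191143]
yaw left edge 94.18277012523305
yaw right edge 94.34407612484732
tool tilt [ 0.6792  0.7339 -0.0026  0.003 ]
85 [278.43529412 172.55294118]
```

```bash
python3 - <<'E'
from h import *
i=cams.camera_info('scene')
for h in(0,.0075,.01,.015): print(h,proj(i,(.577,.165,.0725+h)))
S=cv2.imread('pics/s7.png');O=cv2.imread('pics/scene0.png')
# image shift of the front panel/lug region
a=cv2.cvtColor(O[95:175,262:330],cv2.COLOR_BGR2GRAY).astype(np.float32);b=cv2.cvtColor(S[95:175,262:330],cv2.COLOR_BGR2GRAY).astype(np.float32)
print(cv2.phaseCorrelate(a,b,cv2.createHanningWindow((68,80),cv2.CV_32F)))
E
```

```text
0 [279.01885259 175.35502366]
0.0075 [279.14085405 173.98384591]
0.01 [279.18178212 173.52385426]
0.015 [279.26403341 172.59942986]
((1.0327140037270226, -3.565805856740269), 1.0157526854011747)
```

The disc rose about 13 mm (tilt about 0.039) with 13 N at the bar, so the first stroke is good. I let the handle up along the arc.

Request:
move_arm(linear=[[0,0.001,0.02],[0,0.004,0.04],[0,0.008,0.06],[-0.001,0.014,0.08],[-0.001,0.022,0.1],[-0.002,0.032,0.12],[-0.003,0.044,0.14],[-0.003,0.05,0.16],[-0.003,0.05,0.18],[-0.003,0.05,0.18],[-0.003,0.05,0.18],[-0.003,0.05,0.18]], delta_rot=[[0,0,0],[0,0,0],[0,0,0],[0,0,0],[0,0,0],[0,0,0],[0,0,0],[0,0,0],[0,0,0],[0,0,0],[0,0,0],[0,0,0]])

```text
time: 16.45
position: [0.5904, -0.0212, 0.1416]
ee_rot: [0.678, 0.735, -0.001, -0.0]
wrist_force: [0.4, 1.1, -0.3]
finger_gap: -0.002
gripper_force: 0.0
```

```bash
python3 - <<'E'
from h import *
s=readout.state(); print(s['time'],s['position'],s['ee_rot'],s['wrist_force'])
im,i=snap('wrist','w8.png'); S,_=snap('scene','s8.png')
u=np.array([-.0793,.9968]); o=np.array([.5819,.0839])
print('rear pred',proj(i,[*(o-.125*u),.01]),'bar pred',proj(i,[*(o-.108*u),.105]))
h=cv2.cvtColor(im,cv2.COLOR_BGR2HSV); r=cv2.inRange(h,(0,150,40),(5,255,255))|cv2.inRange(h,(172,150,40),(180,255,255)); r[:, :190]=0; r[:,330:]=0
q=np.argwhere(r>0); print('red max row',q[:,0].max(), 'cols at max-4',q[q[:,0]==q[:,0].max()-4][:,1].min(),q[q[:,0]==q[:,0].max()-4][:,1].max())
d=cv2.inRange(im,(0,0,0),(45,45,45)); print('dark rows',[(y,int((d[y,200:320]>0).sum())) for y in range(180,250,4)])
m=cv2.inRange(cv2.cvtColor(S,cv2.COLOR_BGR2HSV),(5,150,120),(18,255,255)); m[:150]=0;m[200:]=0;m[:,:255]=0;m[:,305:]=0
q=np.argwhere(m>0)[:,::-1]; print('disc',len(q),q.mean(0))
E
```

```text
16.45 [ 0.59043547 -0.02123761  0.14162282] [ 6.78353937e-01  7.34734954e-01 -5.66044410e-04 -4.02988158e-04] [ 0.43953973  1.13608934 -0.29020255]
rear pred [255.83692705 199.88975147] bar pred [255.43420287 223.59248387]
red max row 197 cols at max-4 217 294
dark rows [(180, 0), (184, 0), (188, 0), (192, 0), (196, 0), (200, 0), (204, 0), (208, 0), (212, 41), (216, 102), (220, 107), (224, 108), (228, 106), (232, 80), (236, 5), (240, 5), (244, 25), (248, 25)]
disc 90 [278.13333333 176.01111111]
```

The handle is up, the disc is back down at row 176 and the jack has not moved. Second stroke, with the tip aimed a little more forward.

Request:
move_arm(linear=[[0,0,-0.03],[0,-0.002,-0.055],[0.001,-0.01,-0.072],[0.001,-0.019,-0.088],[0.002,-0.025,-0.102],[0.002,-0.03,-0.116],[0.003,-0.034,-0.13],[0.003,-0.037,-0.145],[0.003,-0.038,-0.16],[0.003,-0.039,-0.172],[0.003,-0.039,-0.182],[0.003,-0.039,-0.182],[0.003,-0.039,-0.182],[0.003,-0.039,-0.182],[0.003,-0.039,-0.182]], delta_rot=[[0,0,0],[0,0,0],[0,0,0],[0,0,0],[0,0,0],[0,0,0],[0,0,0],[0,0,0],[0,0,0],[0,0,0],[0,0,0],[0,0,0],[0,0,0],[0,0,0],[0,0,0]])

```text
time: 18.05
position: [0.5929, -0.0465, 0.0532]
ee_rot: [0.68, 0.734, -0.003, 0.003]
wrist_force: [-4.0, -8.3, 12.6]
finger_gap: -0.002
gripper_force: 6.3
```

```bash
python3 - <<'E'
from h import *
s=readout.state(); print(s['time'],s['position'],s['ee_rot'],s['wrist_force'],s['dq'].round(3))
im,i=snap('wrist','w9.png'); S,_=snap('scene','s9.png')
u=np.array([-.0793,.9968]); o=np.array([.5819,.0839])
print('rear pred',proj(i,[*(o-.125*u),.01]),'bar pred',proj(i,[*(o-.128*u),.045]))
m=cv2.inRange(cv2.cvtColor(S,cv2.COLOR_BGR2HSV),(5,150,120),(18,255,255)); m[:150]=0;m[200:]=0;m[:,:255]=0;m[:,305:]=0
q=np.argwhere(m>0)[:,::-1]; print('disc',len(q),q.mean(0)); print(readout.state()['position'],readout.state()['wrist_force'])
E
```

```text
18.05 [ 0.59285025 -0.04647056  0.05319174] [ 0.67957848  0.73359226 -0.00253581  0.00300766] [-4.01386277 -8.29356492 12.59382954] [ 0.    -0.     0.     0.001 -0.002  0.001  0.   ]
rear pred [254.79136005 208.64877899] bar pred [254.54651923 235.46216466]
disc 86 [278.48837209 172.52325581]
[ 0.59284669 -0.04651409  0.05319061] [-3.59383252 -7.71060362 13.95891892]
```

View pics/w9.png

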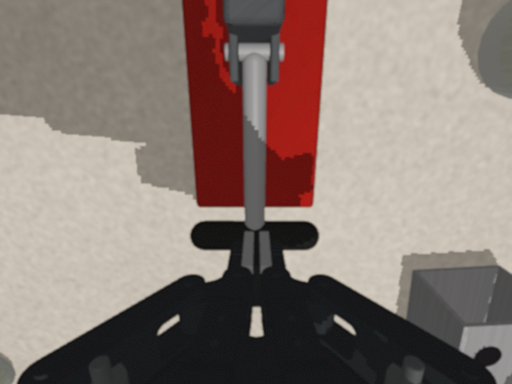

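The tips sit on the bar at (256,235) with the base's rear edge at row 206, matching the prediction. The disc is raised 3.5 px from its rest row, and the arm is still, pushing about 13 N. I hand in.

```bash
python3 -c "
from station import ticket
print(ticket.hand_in())"
```

```text
the job is handed in; nothing more can be done
None
```

I turned the isolator off, set the jack within about 2 mm of the lift point, made and released the test stroke, and handed in at about 18 s holding the handle down with about 13 N and the centrifuge front up on the jack; the hand-in gave no verdict.

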